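# Clear the packing desk onto its shadow pads

## Robot

A 6-joint arm with a two-finger parallel gripper is mounted at the origin on the work surface. World frame = base frame: x ahead of the robot, y to its left, z up, the work surface at z = 0. Lengths are in m, angles in rad, forces in N, time in s.
With the tool pointing down it reaches from about 0.25 to 0.725 m from the base axis. Payload 4 kg.
Tool frame: the origin (TCP) lies at the very end of the fingers, on their centre line; the grasp point (between the pads) lies 19 mm behind it (robot.grip_depth is the z of the grasp point in the tool frame, in m); z points along the fingers, y is the direction in which the jaws open and shut (so a half turn about z gives the same grasp; the last joint's range is limited). The gripper opens to 85 mm and grips with 20 to 120 N. Pads are 22 mm wide; open, the fingers measure 114 mm over their backs; the gripper's body (76 mm by 85 mm) begins 54 mm behind the grasp point. The pads swing forward as they close: fully open they stand 13 mm farther back than shut.
Start: joints at [-1.2, 0.241, 0.005, 1.335, 0, 1.571], TCP at [0.181, -0.466, 0.231] pointing down, gripper open.
Joint ranges: [-2.72, 2.72], [-1.05, 1.87], [-1.09, 1.28], [-1.99, 2.15], [-1.42, 1.44], [-3.14, 3.14]. Speed limits (rad/s): [2.79, 2.79, 3.14, 3.14, 3.14, 3.14].

## Interface

Orientations are given as a 3x3 rotation matrix whose columns are the frame's x, y, z axes.
In Python, from bench import robot, viewer gives the robot as it stands.
- The arm moves only by the shell command python3 -m crank 'ROWS' [FORCE]. ROWS is JSON, a list that holds one entry, the list of rows, each a list of 5 numbers: the shift along the tool's x, y, z in m, then the turn about the tool's z in degrees, then the opening in per cent of the stroke, from 0 (shut) to 100 (fully open). In form: [[[x, y, z, twist, grip], ...]]. A call has 1 to 20 rows; each row is the pose to reach, as a shift and turn from the pose commanded when the call began, along the tool's axes at that moment; what a row does not reach only later rows make up. A row lasts 1/12 s, in which the tool goes at most 41.7 mm and 7.16 degrees, less where a joint would pass 70% of its speed; a pose out of reach is approached as far as the arm can. A call with a gripper value outside its range is refused whole. The fingers move at their own pace and stop on an object; FORCE is the grip in N (left out, the last holds). Time passes only in rows, so rows that repeat a pose let the fingers close. It gives the time, the measured TCP pose, the force and the opening at its end, in the units of the state.
- robot.observe(): the state, without advancing time (a new reading comes with each control period).
- viewer.get_image(name): name is "side" or "top" or "wrist"; returns the picture (400x640x3 uint8, blue, green, red); there is no depth.
- viewer.get_calibration(name): a dict with "mtx" (3x3 intrinsics, pixels), "world_to_cam" (4x4, takes a point from world to camera coordinates). Camera axes: x right, y up, looking along -z (the intrinsics and any distortion apply to the point x, -y, -z); pixel columns grow to the right and rows downward; lengths in m; the calibration is good to about 2 mm. A picture is of the moment at which its call begins: read the wrist's pose just before it. get_calibration takes no time and is no camera call; for the wrist camera it gives the pose at the moment of the call.
- robot.close_job(): hands the job in, once; it reports no verdict.
The state is a dict: "t": time; "joint_pos": joint angles; "joint_vel": joint speeds; "tau": joint torques, N m; "eef_pos": TCP position; "eef_rot": TCP orientation; "force": force on the tool from outside, world axes, zero at the start; "wrist_torque": the same for the moment, N m; "opening": finger opening in m.
Only numpy, scipy, OpenCV 4.12 (cv2) and the standard library are available. Lean on these libraries where they do the work, as an engineer would, in place of code of your own. Each camera call takes 0.05 s, during which the arm holds its last target.

## Task

Tidy the packing desk: put the large tape roll, the small tape roll, the stapler and the hand stamp each on the grey pad whose dark silhouette has its shape and size. Each should sit upright in the middle of its pad, covering the silhouette, with the stapler and the stamp lined up along theirs (either way round). Leave the bottle and the mug standing where they are.

Things in the scene. Friction and masses are not known exactly. Their poses are not given: they have to be found in the camera images.
- big_roll: Large roll of brown parcel tape lying flat: a ring 64 mm outside diameter, 44 mm hole, 30 mm high, about 0.09 kg. Origin: on its axis, at the underside; z up. Its yaw means nothing.
- small_roll: Small roll of the same brown tape lying flat: a ring 42 mm outside diameter, 26 mm hole, 26 mm high, about 0.04 kg. Origin: on its axis, at the underside; z up. Its yaw means nothing.
- stapler: Black desk stapler standing on its base: 130 mm long (its x), 34 mm wide at the base (y), 48 mm high; the top arm is 28 mm wide from 28 to 48 mm above the desk and can be gripped across that width at mid-length. Rigid, about 0.22 kg. Origin: centre of its underside, z up.
- stamp: Wooden hand stamp standing on its rubber: rectangular base 60 mm (its x) by 40 mm (y), 16 mm high, with a round turned upright handle in the middle, 30 mm in diameter from 40 to 66 mm above the desk, top at 74 mm. Rigid, about 0.1 kg. Origin: centre of its underside, z up.
- big_roll_pad: Round grey foam pad, 82 mm across, with a dark silhouette disc of 64 mm in its middle: the place of the large roll. Fixed flat on the desk, 4 mm thick; origin: centre of its underside, z up.
- small_roll_pad: Round grey foam pad, 60 mm across, with a dark silhouette disc of 42 mm in its middle: the place of the small roll. Fixed flat on the desk, 4 mm thick; origin: centre of its underside, z up.
- stapler_pad: Long grey foam pad, 148 mm (its x) by 52 mm (y), with a dark silhouette 130 by 34 mm in its middle: the place of the stapler, whose x axis lies along the pad's x, either way round. Fixed flat on the desk, 4 mm thick; origin: centre of its underside, z up.
- stamp_pad: Short rectangular grey foam pad, 78 mm (its x) by 58 mm (y), with a dark silhouette 60 by 40 mm in its middle: the place of the stamp, whose x axis lies along the pad's x, either way round. Fixed flat on the desk, 4 mm thick; origin: centre of its underside, z up.
- bottle: Bystander: glass bottle, 64 mm in diameter, 200 mm high, standing at the left of the desk (+y). Origin: centre of its underside.
- mug: Bystander: white mug, 76 mm in diameter, 90 mm high with a handle on its own +y side, standing at the right of the desk (-y). Origin: centre of its underside.

How it is judged:
At the end, for the whole second after the job is handed in: Each of the four things rests upright and still on its own pad, its centre within 12 mm of the pad's centre, stapler and stamp within 0.25 rad of their pad's length; bottle and mug stand upright within 30 mm of where they were (horizontal distance between big_roll and big_roll_pad below 0.012 m and z of big_roll in the frame of big_roll_pad below 0.009 m and angle between each of big_roll, small_roll, stapler, stamp's own z axis and vertical below 0.12 rad and linear speed of each of big_roll, small_roll, stapler, stamp below 0.02 m/s and angular speed of each of big_roll, small_roll, stapler, stamp below 0.2 rad/s and horizontal distance between small_roll and small_roll_pad below 0.012 m and z of small_roll in the frame of small_roll_pad below 0.009 m and horizontal distance between stapler and stapler_pad below 0.012 m and z of stapler in the frame of stapler_pad below 0.009 m and angle between the x axis of stapler and the x axis of stapler_pad, either way round below 0.25 rad and horizontal distance between stamp and stamp_pad below 0.012 m and z of stamp in the frame of stamp_pad below 0.009 m and angle between the x axis of stamp and the x axis of stamp_pad, either way round below 0.25 rad and angle between each of bottle, mug's own z axis and vertical below 0.15 rad and distance of each of bottle, mug from where it was at the start of the episode below 0.03 m); the robot touches nothing.
It fails at once if the bottle or the mug is knocked over or pushed away (30 mm) (angle between any of bottle, mug's own z axis and vertical above 0.5 rad or distance of any of bottle, mug from where it was at the start of the episode above 0.03 m).
It also fails if it takes over 106 s, if anything falls off the work surface, if the arm or the gripper's body presses on something with over 40 N, if the wrist force passes 120 N, or if a joint passes its speed limit or range.

## Working session

There is one attempt and no reset: what is moved stays moved. The work goes in short steps, Python scripts to look and compute and a shell command to move; the robot and the scene stay as the last step left them, time stands still between calls to the robot, and variables do not carry over. Pictures are saved under pics/ and viewed, and the job is handed in when it is done.

```bash
ls; mkdir -p pics; python3 - <<'E'
from bench import robot, viewer
import cv2
print(robot.observe())
for n in ("top","side"):
    cv2.imwrite(f"pics/{n}0.png",viewer.get_image(n)); print(viewer.get_calibration(n))
E
```

```text
pics
{'t': 0.0, 'joint_pos': array([-1.20002965e+00,  2.41431199e-01,  3.67092300e-03,  1.33516087e+00,
        4.50095013e-06,  1.57081348e+00]), 'joint_vel': array([ 0.00048816,  0.00052808,  0.00112477,  0.00019138, -0.00029412,
       -0.00041541]), 'tau': array([-1.60402440e-03, -3.72317934e+01,  2.52408117e+01,  1.70697650e-02,
       -7.92537389e-05, -4.91951482e-06]), 'eef_pos': array([ 0.1809334 , -0.46542523,  0.2303835 ]), 'eef_rot': array([[ 9.32056050e-01,  3.62313307e-01, -7.65689158e-04],
       [ 3.62314116e-01, -9.32053943e-01,  1.98206378e-03],
       [ 4.46448339e-06, -2.12481453e-03, -9.99997743e-01]]), 'force': array([0.66565434, 1.19127617, 0.43221489]), 'wrist_torque': array([-0.01291729,  0.0050582 ,  0.02004743]), 'opening': 0.08519840232226784}
{'mtx': array([[371.44999963,   0.        , 319.73015864],
       [  0.        , 371.44999963, 202.03690093],
       [  0.        ,   0.        ,   1.        ]]), 'world_to_cam': array([[-0.0132729 , -0.99985724, -0.01045637,  0.02239668],
       [ 0.98794518, -0.01472635,  0.15410213, -0.53027338],
       [-0.15423411, -0.00828494,  0.98799959, -1.1952774 ],
       [ 0.        ,  0.        ,  0.        ,  1.        ]])}
{'mtx': array([[373.5945919 ,   0.        , 316.16932075],
       [  0.        , 373.5945919 , 197.37308529],
       [  0.        ,   0.        ,   1.        ]]), 'world_to_cam': array([[-0.78879306, -0.61465383, -0.00248297,  0.40302123],
       [ 0.39307627, -0.50753713,  0.76674449, -0.22964762],
       [-0.47254264,  0.60382674,  0.6419476 , -0.82478091],
       [ 0.        ,  0.        ,  0.        ,  1.        ]])}
```

View pics/top0.png

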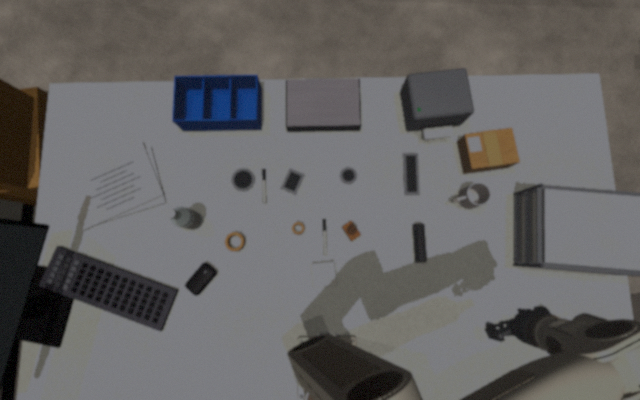

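View pics/side0.png

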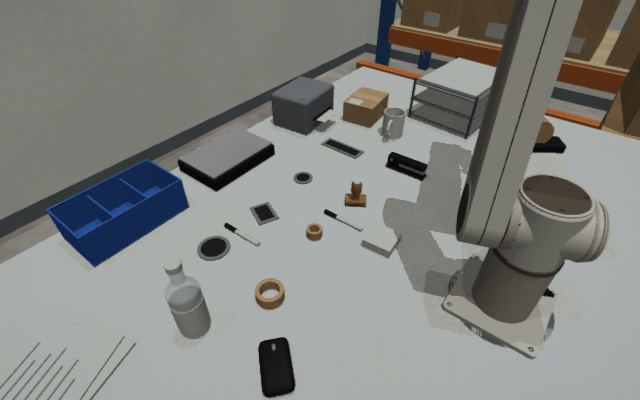

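```bash
cat > h.py <<'E'
import numpy as np, cv2
from bench import robot, viewer
def p2w(n,u,v,z,cal=None):
    c=cal or viewer.get_calibration(n); K=c["mtx"];T=c["world_to_cam"];R=T[:3,:3]
    d=np.linalg.inv(K)@[u,v,1]; d=R.T@np.array([d[0],-d[1],-d[2]]); o=-R.T@T[:3,3]
    return o+d*(z-o[2])/d[2]
def w2p(n,P,cal=None):
    c=cal or viewer.get_calibration(n); q=c["world_to_cam"]@np.r_[P,1]
    p=c["mtx"]@[q[0],-q[1],-q[2]]; return p[:2]/p[2]
E
python3 - <<'E'
from h import *
im=cv2.imread("pics/top0.png")
cv2.imwrite("pics/topz.png",cv2.resize(im[150:280,160:320],None,fx=5,fy=5,interpolation=cv2.INTER_CUBIC)[:600])
c=cv2.resize(im[150:270,325:485],None,fx=5,fy=5,interpolation=cv2.INTER_CUBIC)
cv2.imwrite("pics/topz2.png",c)
for n,u,v,z in [("bigpad",243,180,.004),("smpad",348,175,.004),("stpad",292,182,.004),("staplerpad",411,173,.004),("big",235,241,.03),("small",298,227,.026),("stamp",351,231,.016),("stapler",420,242,.048),("bottle",195,216,0),("mug",475,195,.09)]: print(n,p2w("top",u,v,z).round(3))
E
```

```text
bigpad [0.618 0.28  0.004]
smpad [ 0.63  -0.084  0.004]
stpad [0.608 0.11  0.004]
staplerpad [ 0.633 -0.302  0.004]
big [0.406 0.297 0.03 ]
small [0.45  0.089 0.026]
stamp [ 0.435 -0.088  0.016]
stapler [ 0.393 -0.309  0.048]
bottle [0.495 0.444 0.   ]
mug [ 0.538 -0.481  0.09 ]
```

View pics/topz.png

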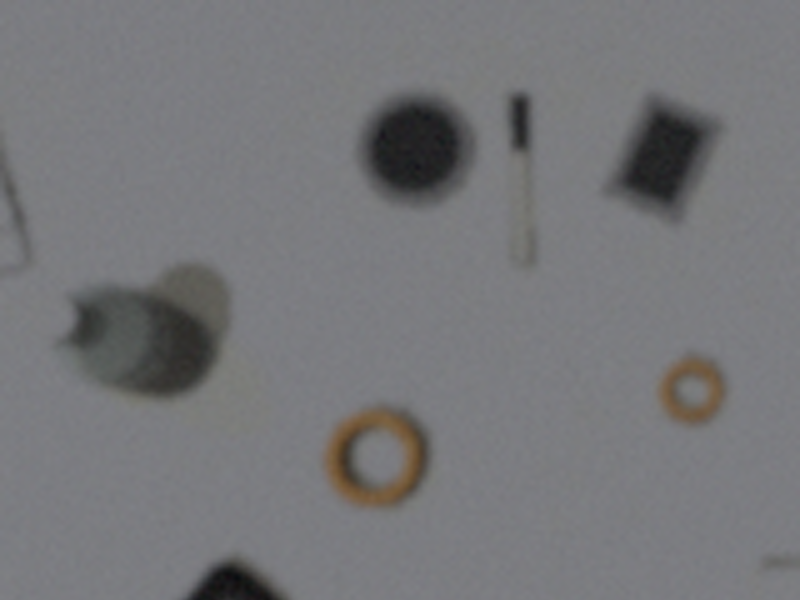

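View pics/topz2.png

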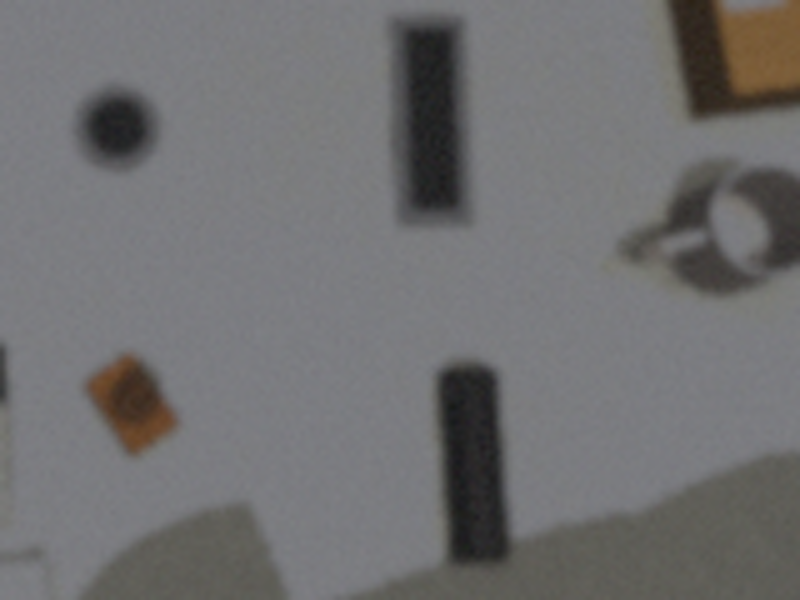

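```bash
cat > meas.py <<'E'
from h import *
im=cv2.imread("pics/top0.png")
big=cv2.resize(im,None,fx=8,fy=8,interpolation=cv2.INTER_CUBIC)
g=big.max(2); hsv=cv2.cvtColor(big,cv2.COLOR_BGR2HSV)
brown=((hsv[...,1]>90)).astype(np.uint8)
def m(name,box,mask,z):
    u0,v0,u1,v1=box; s=mask[v0*8:v1*8,u0*8:u1*8].astype(np.uint8)
    cs,_=cv2.findContours(s,cv2.RETR_EXTERNAL,cv2.CHAIN_APPROX_NONE)
    c=max(cs,key=cv2.contourArea)[:,0,:].astype(float)
    W=np.array([p2w("top",(x+.5)/8-.5+u0,(y+.5)/8-.5+v0,z)[:2] for x,y in c],np.float32)*1000
    (cx,cy),(w,h),a=cv2.minAreaRect(W); b=cv2.boxPoints(((cx,cy),(w,h),a))
    e=max([b[1]-b[0],b[2]-b[1]],key=np.linalg.norm)
    M=cv2.moments(W.reshape(-1,1,2))
    print(name,"rect c",round(cx),round(cy),"size",round(w),round(h),"long yaw",round(np.degrees(np.arctan2(e[1],e[0]))%180,1),"centroid",round(M['m10']/M['m00'],1),round(M['m01']/M['m00'],1))
if __name__=="__main__":
    d=g<85
    m("bigpad",(225,165,258,197),d,.004); m("smpad",(336,164,360,187),d,.004)
    m("stamppad",(278,165,306,198),d,.004); m("staplerpad",(400,148,423,198),d,.004)
    m("big",(220,227,250,257),brown,.03); m("small",(286,217,310,238),brown,.026)
    m("stamp",(338,218,364,244),brown,.016); m("stapler",(408,218,430,266),g<75,.048)
    print(w2p("top",[.395,-.31,.048]))
E
python3 meas.py
```

```text
bigpad rect c 621 281 size 71 70 long yaw 89.1 centroid 620.7 281.4
smpad rect c 630 -84 size 48 47 long yaw 21.9 centroid 629.7 -84.2
stamppad rect c 612 110 size 48 68 long yaw 157.2 centroid 611.9 109.6
staplerpad rect c 633 -301 size 44 138 long yaw 178.6 centroid 633.2 -301.3
big rect c 405 299 size 61 60 long yaw 71.8 centroid 405.2 298.7
small rect c 447 89 size 36 37 long yaw 134.6 centroid 447.2 89.0Traceback (most recent call last):
  File "meas.py", line 20, in <module>
    m("stamp",(338,218,364,244),brown,.016); m("stapler",(408,218,430,266),g<75,.048)
    ~^^^^^^^^^^^^^^^^^^^^^^^^^^^^^^^^^^^^^^
  File "meas.py", line 10, in m
    W=np.array([p2w("top",(x+.5)/8-.5+u0,(y+.5)/8-.5+v0,z)[:2] for x,y in c],np.float32)*1000
                ~~~^^^^^^^^^^^^^^^^^^^^^^^^^^^^^^^^^^^^^^^
  File "h.py", line 4, in p2w
    c=cal or viewer.get_calibration(n); K=c["mtx"];T=c["world_to_cam"];R=T[:3,:3]
             ~~~~~~~~~~~~~~~~~~~~~~^^^
ValueError: time passes only in moves, steps and waits
```

```bash
sed -i 's/c=cal or viewer.get_calibration(n)/c=cal or C(n)/' h.py; cat >> h.py <<'E'
_c={}
def C(n):
    if n not in _c: _c[n]=viewer.get_calibration(n)
    return _c[n]
E
python3 meas.py
```

```text
bigpad rect c 621 281 size 71 70 long yaw 89.1 centroid 620.7 281.4
smpad rect c 630 -84 size 48 47 long yaw 21.9 centroid 629.7 -84.2
stamppad rect c 612 110 size 48 68 long yaw 157.2 centroid 611.9 109.6
staplerpad rect c 633 -301 size 44 138 long yaw 178.6 centroid 633.2 -301.3
big rect c 405 299 size 61 60 long yaw 71.8 centroid 405.2 298.7
small rect c 447 89 size 36 37 long yaw 134.6 centroid 447.2 89.0
stamp rect c 437 -88 size 56 37 long yaw 33.1 centroid 436.4 -87.8
stapler rect c 391 -307 size 130 40 long yaw 0.7 centroid 390.7 -306.0
[420.30856927 241.47679952]
```

```bash
cat >> h.py <<'E'
def go(x,y,z,yaw):
    s=robot.observe(); R=s["eef_rot"]; d=R.T@(np.array([x,y,z])-s["eef_pos"])
    y0=np.degrees(np.arctan2(R[1,0],R[0,0])); tw=(y0-yaw+180)%360-180
    print("t",round(s["t"],2),"j6",s["joint_pos"][5].round(2),"yaw",round(y0,1),"shift",d.round(4),"twist",round(tw,1),"rows",np.ceil(max(np.linalg.norm(d)/.0417,abs(tw)/7.16)))
E
python3 -c "
from h import *
go(.391,-.308,.2,.7)"
python3 -m crank '[[[0.04,-0.011,0,7,100],[0.08,-0.022,0.01,14,100],[0.12,-0.033,0.02,20.5,100],[0.16,-0.044,0.03,20.5,100],[0.2,-0.055,0.03,20.5,100],[0.24,-0.066,0.03,20.5,100],[0.253,-0.069,0.03,20.5,100],[0.253,-0.069,0.03,20.5,100],[0.253,-0.069,0.03,20.5,100]]]'
python3 - <<'E'
from h import *
go(.391,-.308,.2,.7)
im=viewer.get_image("wrist"); np.save("pics/w.npy",0); cv2.imwrite("pics/w1.png",im); c=C("wrist")
print(c, w2p("wrist",[.391,-.308,.048]))
E
```

```text
t 0.1 j6 1.57 yaw 21.2 shift [ 0.2528 -0.0706  0.0306] twist 20.5 rows 7.0
t: 0.85
eef_pos: [0.3928, -0.3087, 0.2007]
eef_rot: [[1.0, 0.017, -0.001], [0.017, -1.0, 0.001], [-0.001, -0.001, -1.0]]
force: [0.2, -0.0, -0.3]
opening: 0.0856
t 0.85 j6 2.46 yaw 1.0 shift [-0.0018 -0.0008  0.0007] twist 0.3 rows 1.0
{'mtx': array([[289.26877594,   0.        , 325.82414405],
       [  0.        , 289.26877594, 203.07491506],
       [  0.        ,   0.        ,   1.        ]]), 'world_to_cam': array([[ 1.49666226e-02, -9.99887585e-01, -9.04518399e-04,
        -3.15371158e-01],
       [ 9.48055212e-01,  1.44782465e-02, -3.17776172e-01,
        -3.34943588e-01],
       [ 3.17753544e-01,  3.89850265e-03,  9.48165327e-01,
        -4.73643983e-01],
       [ 0.00000000e+00,  0.00000000e+00,  0.00000000e+00,
         1.00000000e+00]])} [324.30972993 187.87298379]
```

View pics/w1.png

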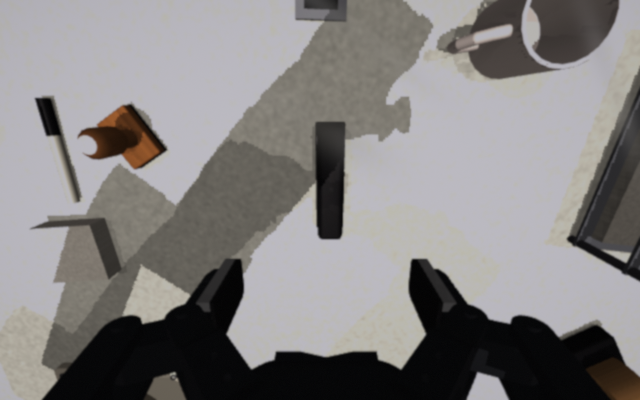

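```bash
python3 - <<'E'
from h import *
im=cv2.imread("pics/w1.png")
cv2.imwrite("pics/w1z.png",cv2.resize(im[105:255,270:390],None,fx=4,fy=4,interpolation=cv2.INTER_CUBIC))
for u,v in [(316,122),(345,122),(317,238),(343,238),(331,180)]:
  print([p2w("wrist",u,v,z).round(4)[:2] for z in (0,.028,.048)])
E
```

```text
[array([ 0.4554, -0.2974]), array([ 0.4568, -0.2983]), array([ 0.4579, -0.299 ])]
[array([ 0.4559, -0.3305]), array([ 0.4573, -0.3287]), array([ 0.4583, -0.3274])]
[array([ 0.3099, -0.2993]), array([ 0.3233, -0.3001]), array([ 0.3328, -0.3006])]
[array([ 0.3105, -0.3331]), array([ 0.3237, -0.3311]), array([ 0.3332, -0.3297])]
[array([ 0.3877, -0.3159]), array([ 0.3947, -0.3153]), array([ 0.3996, -0.3149])]
```

View pics/w1z.png

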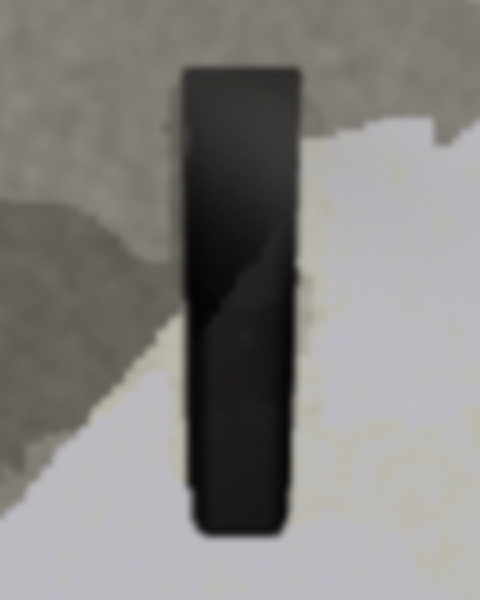

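```bash
python3 -c "
from h import *
go(.391,-.314,.019,.8)"
```

```text
t 0.9 j6 2.46 yaw 0.8 shift [-0.0007  0.0046  0.1818] twist 0.0 rows 5.0
```

```bash
python3 -m crank '[[[-0.001,0.0045,0.04,0,100],[-0.001,0.0045,0.08,0,100],[-0.001,0.0045,0.12,0,100],[-0.001,0.0045,0.15,0,100],[-0.001,0.0045,0.172,0,100],[-0.001,0.0045,0.182,0,100],[-0.001,0.0045,0.182,0,20],[-0.001,0.0045,0.182,0,10],[-0.001,0.0045,0.182,0,10],[-0.001,0.0045,0.182,0,10],[-0.001,0.0045,0.182,0,10],[-0.001,0.0045,0.182,0,10],[-0.001,0.0045,0.182,0,10],[-0.001,0.0045,0.182,0,10]]]' 50
python3 -c "
from h import *
go(.391,-.314,.12,.8)"
```

```text
t: 2.07
eef_pos: [0.3923, -0.3155, 0.0212]
eef_rot: [[1.0, 0.013, 0.003], [0.013, -1.0, -0.002], [0.003, 0.002, -1.0]]
force: [-0.9, 0.4, 6.3]
opening: 0.0271
t 2.07 j6 2.45 yaw 0.8 shift [-0.001  -0.0013 -0.0988] twist -0.0 rows 3.0
```

```bash
python3 -m crank '[[[0,0,-0.04,0,10],[0,0,-0.08,0,10],[0.04,0,-0.1,0,10],[0.08,0,-0.1,0,10],[0.12,0,-0.1,0,10],[0.16,0,-0.1,0,10],[0.18,0,-0.1,0,10],[0.18,0,-0.1,0,10],[0.18,0,-0.1,0,10]]]'
python3 - <<'E'
from h import *
go(.632,-.303,.1,-1.4)
im=viewer.get_image("wrist"); cv2.imwrite("pics/w2.png",im)
E
```

```text
t: 2.82
eef_pos: [0.5716, -0.3115, 0.1185]
eef_rot: [[1.0, 0.015, -0.001], [0.015, -1.0, 0.0], [-0.001, -0.0, -1.0]]
force: [-0.7, -0.6, -1.3]
opening: 0.0272
t 2.82 j6 2.63 yaw 0.8 shift [ 0.0606 -0.0076  0.0185] twist 2.2 rows 2.0
```

View pics/w2.png

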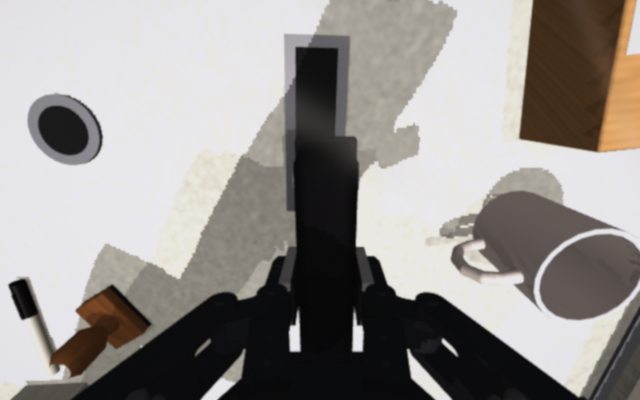

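```bash
python3 - <<'E'
from h import *
for u,v in [(285,35),(349,37),(288,211),(295,48),(337,48),(65,129)]: print((u,v),p2w("wrist",u,v,.004).round(4))
E
```

```text
(285, 35) [ 0.7034 -0.278   0.004 ]
(349, 37) [ 0.7028 -0.328   0.004 ]
(288, 211) [ 0.5569 -0.2763  0.004 ]
(295, 48) [ 0.6945 -0.2856  0.004 ]
(337, 48) [ 0.6949 -0.3188  0.004 ]
(65, 129) [ 0.6293 -0.0863  0.004 ]
```

```bash
python3 -c "
from h import *
go(.6315,-.3025,.0265,-1)"
```

```text
t 2.87 j6 2.63 yaw 0.8 shift [ 0.0614 -0.0083  0.092 ] twist 1.8 rows 3.0
```

```bash
python3 -m crank '[[[0.03,-0.004,0,1.8,10],[0.0615,-0.0083,0,1.8,10],[0.0615,-0.0083,0.04,1.8,10],[0.0615,-0.0083,0.07,1.8,10],[0.0615,-0.0083,0.083,1.8,10],[0.0615,-0.0083,0.088,1.8,10],[0.0615,-0.0083,0.091,1.8,10],[0.0615,-0.0083,0.091,1.8,10]]]'
python3 -c "
from h import *
go(.6315,-.3025,.0252,-1)"
```

```text
t: 3.53
eef_pos: [0.6318, -0.3037, 0.029]
eef_rot: [[1.0, -0.019, 0.0], [-0.019, -1.0, -0.0], [0.0, 0.0, -1.0]]
force: [-0.6, 0.3, -1.8]
opening: 0.0269
t 3.53 j6 2.71 yaw -1.1 shift [-0.0004 -0.0012  0.0038] twist -0.1 rows 1.0
```

```bash
python3 -m crank '[[[0,0,0.001,0,10],[0,0,0.0025,0,10],[0,0,0.003,0,10],[0,0,0.003,0,10]]]'
python3 - <<'E'
from h import *
go(.6315,-.3025,.0252,-1); print(robot.observe()["force"])
im=viewer.get_image("side"); cv2.imwrite("pics/s1.png",cv2.resize(im[100:220,290:450],None,fx=5,fy=5,interpolation=cv2.INTER_CUBIC))
E
```

```text
t: 3.87
eef_pos: [0.6328, -0.3034, 0.0263]
eef_rot: [[1.0, -0.019, 0.001], [-0.019, -1.0, -0.001], [0.001, 0.001, -1.0]]
force: [-0.5, -0.2, -1.1]
opening: 0.0272
t 3.87 j6 2.71 yaw -1.1 shift [-0.0014 -0.0009  0.0011] twist -0.1 rows 1.0
[-0.50972773 -0.24966668 -1.13309236]
```

View pics/s1.png

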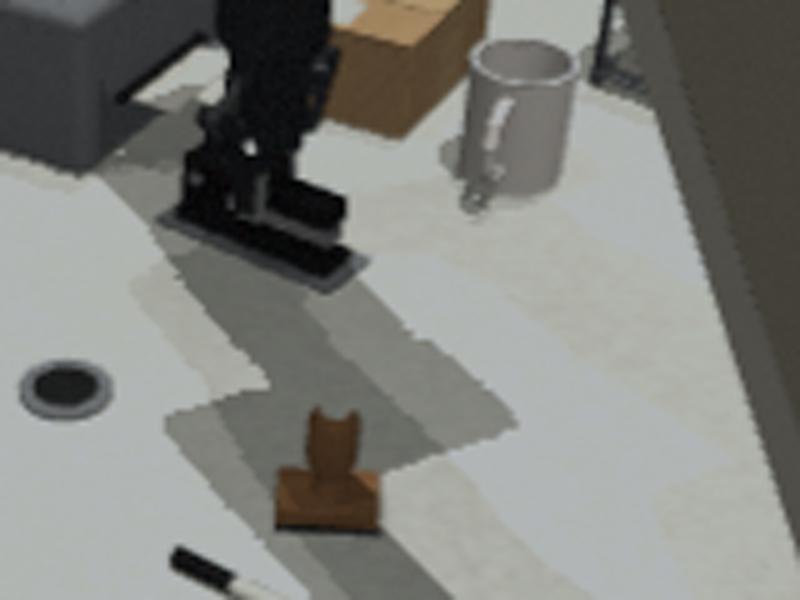

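```bash
python3 -m crank '[[[-0.001,-0.001,0.0015,0,10],[-0.001,-0.001,0.003,0,10],[-0.001,-0.001,0.003,0,10],[-0.001,-0.001,0.003,0,10]]]'
```

```text
t: 4.25
eef_pos: [0.6325, -0.3029, 0.0253]
eef_rot: [[1.0, -0.019, 0.003], [-0.019, -1.0, -0.002], [0.003, 0.002, -1.0]]
force: [-2.7, -0.2, 7.2]
opening: 0.0269
```

```bash
python3 -m crank '[[[0,0,0,0,50],[0,0,0,0,80],[0,0,0,0,100],[0,0,0,0,100],[0,0,0,0,100],[0,0,-0.03,0,100],[0,0,-0.07,0,100],[0,0,-0.11,0,100],[-0.04,0,-0.15,0,100],[-0.08,0,-0.16,0,100],[-0.08,0,-0.16,0,100]]]'
python3 - <<'E'
from h import *
go(.436,-.088,.2,0)
im=viewer.get_image("wrist"); cv2.imwrite("pics/w3.png",im)
E
```

```text
t: 5.17
eef_pos: [0.549, -0.3012, 0.1863]
eef_rot: [[1.0, -0.02, 0.002], [-0.02, -1.0, -0.002], [0.002, 0.002, -1.0]]
force: [0.1, 0.4, -0.0]
opening: 0.0855
t 5.17 j6 2.66 yaw -1.1 shift [-0.1171 -0.2109 -0.0144] twist -1.1 rows 6.0
```

View pics/w3.png

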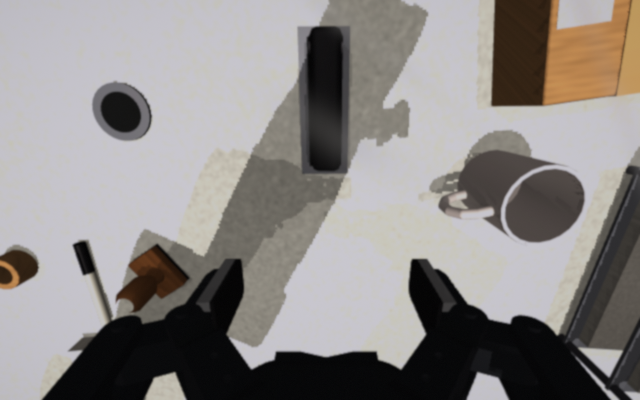

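```bash
python3 - <<'E'
from h import *
im=cv2.imread("pics/w3.png")
cv2.imwrite("pics/w3z.png",cv2.resize(im[15:190,270:380],None,fx=3.4,fy=3.4,interpolation=cv2.INTER_CUBIC))
for u,v in [(298,27),(350,27),(303,174),(349,172)]: print(p2w("wrist",u,v,.004).round(4))
for u,v in [(308,28),(343,28),(310,170),(341,170)]: print(p2w("wrist",u,v,.052).round(4))
E
```

```text
[ 0.704  -0.2776  0.004 ]
[ 0.703  -0.3287  0.004 ]
[ 0.5568 -0.2759  0.004 ]
[ 0.558  -0.3285  0.004 ]
[ 0.6919 -0.2897  0.052 ]
[ 0.6914 -0.319   0.052 ]
[ 0.5712 -0.2869  0.052 ]
[ 0.5706 -0.3169  0.052 ]
```

View pics/w3z.png

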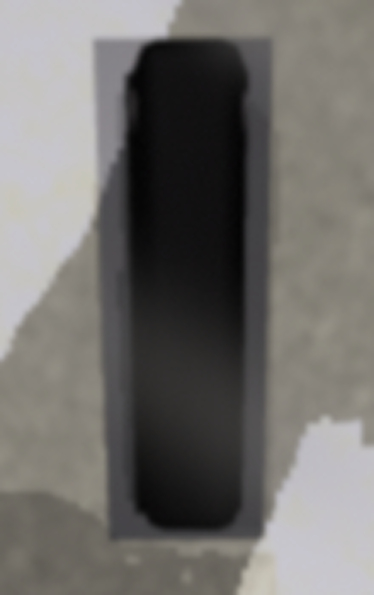

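```bash
python3 -c "
from h import *
go(.436,-.088,.2,90)"
```

```text
t 5.22 j6 2.66 yaw -1.2 shift [-0.1167 -0.2109 -0.0143] twist -91.2 rows 13.0
```

```bash
python3 -m crank '[[[-0.015,-0.025,-0.005,-7,100],[-0.03,-0.05,-0.014,-14,100],[-0.045,-0.08,-0.014,-21,100],[-0.06,-0.105,-0.014,-28,100],[-0.075,-0.13,-0.014,-35,100],[-0.09,-0.16,-0.014,-42,100],[-0.105,-0.19,-0.014,-49,100],[-0.117,-0.211,-0.014,-56,100],[-0.117,-0.211,-0.014,-63,100],[-0.117,-0.211,-0.014,-70,100],[-0.117,-0.211,-0.014,-77,100],[-0.117,-0.211,-0.014,-84,100],[-0.117,-0.211,-0.014,-91,100],[-0.117,-0.211,-0.014,-91,100],[-0.117,-0.211,-0.014,-91,100]]]'
python3 - <<'E'
from h import *
im=viewer.get_image("wrist"); cv2.imwrite("pics/w4.png",im)
go(.436,-.088,.034,90)
print(w2p("wrist",[.436,-.088,.074]),w2p("wrist",[.436,-.088,0]))
E
```

```text
t: 6.47
eef_pos: [0.4386, -0.0874, 0.196]
eef_rot: [[0.004, 1.0, -0.0], [1.0, -0.004, 0.0], [0.0, -0.0, -1.0]]
force: [-0.3, -0.5, 0.0]
opening: 0.0854
t 6.52 j6 1.38 yaw 89.8 shift [-0.0006 -0.0025  0.1621] twist -0.2 rows 4.0
[323.87437711 196.99011565] [324.3281987  178.73246814]
```

View pics/w4.png

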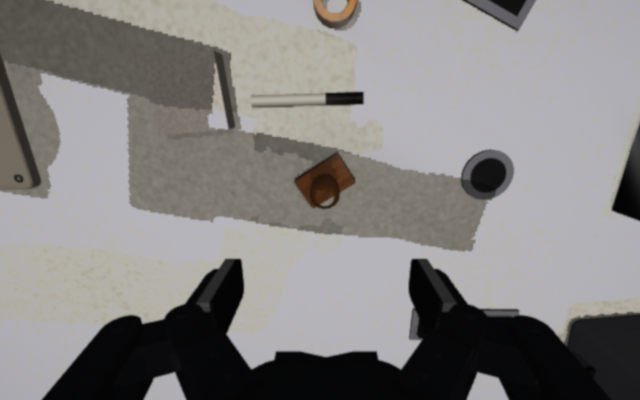

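```bash
python3 - <<'E'
from h import *
im=cv2.imread("pics/w4.png")
cv2.imwrite("pics/w4z.png",cv2.resize(im[140:220,280:370],None,fx=6,fy=6,interpolation=cv2.INTER_CUBIC))
E
```

```text
(no output)
```

View pics/w4z.png

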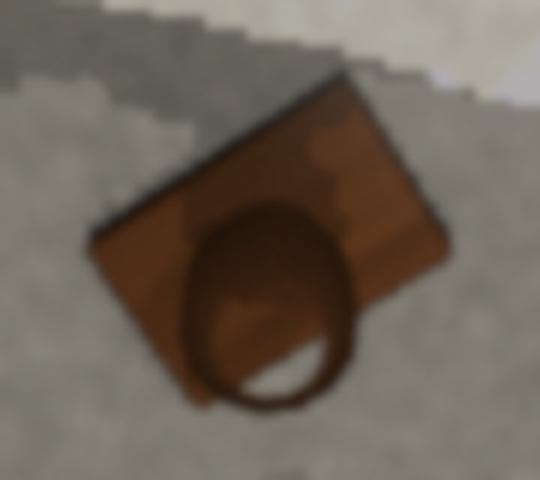

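```bash
python3 - <<'E'
from h import *
P=[p2w("wrist",280+u/6,140+v/6,.016)[:2] for u,v in [(88,245),(200,405),(450,250),(347,78)]]
P=np.array(P);print(P.round(4),P.mean(0).round(4))
for i in range(4):
  e=P[(i+1)%4]-P[i]; print((np.linalg.norm(e)*1000).round(1),np.degrees(np.arctan2(e[1],e[0])).round(1)%180)
print(p2w("wrist",487,174,.004),p2w("wrist",336,8,.026))
for z in(.04,.066): print(p2w("wrist",324.8,208,z),)
E
```

```text
[[ 0.4022 -0.0865]
 [ 0.423  -0.1188]
 [ 0.4712 -0.0877]
 [ 0.4512 -0.0549]] [ 0.4369 -0.087 ]
38.5 122.7
57.4 32.9
38.3 121.4
58.3 32.80000000000001
[ 0.62735343 -0.08192098  0.004     ] [0.44781619 0.08062442 0.026     ]
[ 0.4366346  -0.11107817  0.04      ]
[ 0.436787   -0.10194605  0.066     ]
```

```bash
python3 -c "
from h import *
go(.437,-.087,.034,90)"
python3 -m crank '[[[0,-0.0015,0.04,0,100],[0,-0.0015,0.08,0,100],[0,-0.0015,0.12,0,100],[0,-0.0015,0.15,0,100],[0,-0.0015,0.162,0,100],[0,-0.0015,0.162,0,60],[0,-0.0015,0.162,0,20],[0,-0.0015,0.162,0,10],[0,-0.0015,0.162,0,10],[0,-0.0015,0.162,0,10],[0,-0.0015,0.162,0,10],[0,-0.0015,0.162,0,10],[0,-0.0015,0.162,0,10]]]' 50
python3 -c "
from h import *
go(.62,.11,.13,33.8)"
```

```text
t 6.52 j6 1.38 yaw 89.8 shift [ 0.0004 -0.0015  0.1621] twist -0.2 rows 4.0
t: 7.6
eef_pos: [0.4386, -0.0878, 0.036]
eef_rot: [[0.001, 1.0, 0.004], [1.0, -0.001, -0.001], [-0.001, 0.004, -1.0]]
force: [-0.9, 0.1, 5.9]
opening: 0.0285
t 7.6 j6 1.37 yaw 89.9 shift [ 0.198   0.1816 -0.0934] twist 56.1 rows 8.0
```

```bash
python3 -m crank '[[[0,0,-0.04,0,10],[0,0,-0.08,0,10],[0.025,0.017,-0.1,7,10],[0.05,0.034,-0.1,14,10],[0.075,0.051,-0.1,21,10],[0.1,0.068,-0.1,28,10],[0.125,0.085,-0.1,35,10],[0.148,0.101,-0.1,42,10],[0.148,0.101,-0.1,49,10],[0.148,0.101,-0.1,56,10],[0.148,0.101,-0.1,56,10],[0.148,0.101,-0.1,56,10]]]'
python3 - <<'E'
from h import *
im=viewer.get_image("wrist"); cv2.imwrite("pics/w5.png",im)
go(.612,.11,.042,34)
E
```

```text
t: 8.6
eef_pos: [0.5378, 0.0605, 0.1344]
eef_rot: [[0.828, 0.561, -0.0], [0.561, -0.828, 0.0], [-0.0, -0.0, -1.0]]
force: [-0.2, 0.2, -0.7]
opening: 0.0289
t 8.65 j6 2.66 yaw 34.1 shift [0.0893 0.0005 0.0924] twist 0.1 rows 4.0
```

View pics/w5.png

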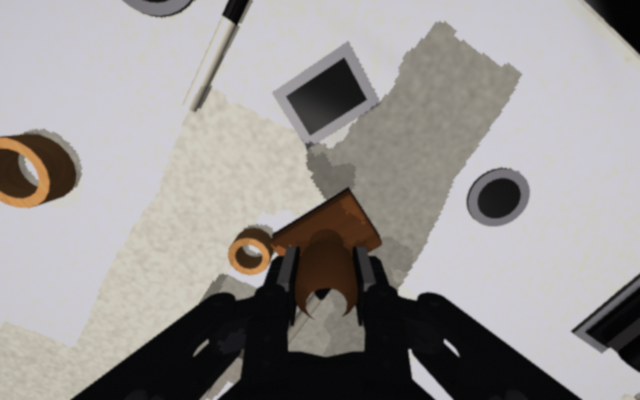

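```bash
python3 - <<'E'
from h import *
P=np.array([p2w("wrist",u,v,.004)[:2] for u,v in [(274,93),(349,42),(380,100),(306,146)]])
print(P.round(4),P.mean(0).round(4))
for i in range(4):
  e=P[(i+1)%4]-P[i]; print((np.linalg.norm(e)*1000).round(1),(np.degrees(np.arctan2(e[1],e[0]))%180).round(1))
Q=np.array([p2w("wrist",u,v,.116)[:2] for u,v in [(273,243),(349,189),(381,245)]])
for i in range(2):
  e=Q[i+1]-Q[i]; print((np.linalg.norm(e)*1000).round(1),(np.degrees(np.arctan2(e[1],e[0]))%180).round(1))
print(Q,Q[[0,2]].mean(0))
E
```

```text
[[0.5883 0.1499]
 [0.6578 0.1184]
 [0.636  0.0691]
 [0.5653 0.1015]] [0.6118 0.1097]
76.3 155.7
53.9 66.2
77.7 155.4
53.5 64.6
57.1 161.0
41.1 64.1
[[0.52084508 0.08802373]
 [0.57479939 0.06947996]
 [0.55683344 0.03253015]] [0.53883926 0.06027694]
```

```bash
python3 -c "
from h import *
go(.611,.1095,.042,33)"
python3 -m crank '[[[0.04,0,0,0.5,10],[0.08,0,0,1,10],[0.0885,0,0.03,1,10],[0.0885,0,0.06,1,10],[0.0885,0,0.08,1,10],[0.0885,0,0.088,1,10],[0.0885,0,0.0915,1,10],[0.0885,0,0.094,1,10],[0.0885,0,0.096,1,10],[0.0885,0,0.096,1,10]]]'
python3 -c "
from h import *
go(.611,.1095,.04,33)"
```

```text
t 8.65 j6 2.66 yaw 34.1 shift [0.0882 0.0003 0.0924] twist 1.1 rows 4.0
t: 9.48
eef_pos: [0.6126, 0.1098, 0.0402]
eef_rot: [[0.839, 0.544, 0.003], [0.544, -0.839, 0.001], [0.003, 0.001, -1.0]]
force: [0.2, -0.1, -0.4]
opening: 0.0289
t 9.48 j6 2.74 yaw 32.9 shift [-0.0015 -0.0006  0.0002] twist -0.1 rows 1.0
```

```bash
python3 -m crank '[[[0,0,0.001,0,10],[0,0,0.002,0,10],[0,0,0.002,0,10],[0,0,0.002,0,10]]]'
```

```text
t: 9.82
eef_pos: [0.6129, 0.11, 0.04]
eef_rot: [[0.839, 0.544, 0.005], [0.544, -0.839, 0.001], [0.004, 0.002, -1.0]]
force: [-3.7, -0.7, 10.1]
opening: 0.0284
```

Contact. Release, back up, and look.

```bash
python3 -m crank '[[[0,0,0,0,50],[0,0,0,0,80],[0,0,0,0,100],[0,0,0,0,100],[0,0,0,0,100],[0,0,-0.03,0,100],[0,0,-0.07,0,100],[-0.02,0,-0.11,0,100],[-0.06,0,-0.15,0,100],[-0.1,0,-0.15,0,100],[-0.1,0,-0.15,0,100]]]'
python3 - <<'E'
from h import *
im=viewer.get_image("wrist"); cv2.imwrite("pics/w6.png",im)
go(.447,.089,.2,60)
E
```

```text
t: 10.73
eef_pos: [0.5249, 0.0536, 0.1891]
eef_rot: [[0.84, 0.543, 0.002], [0.543, -0.84, -0.001], [0.001, 0.002, -1.0]]
force: [-0.6, 0.4, -0.4]
opening: 0.0854
t 10.78 j6 2.67 yaw 32.8 shift [-0.0456 -0.0719 -0.0115] twist -27.2 rows 4.0
```

View pics/w6.png

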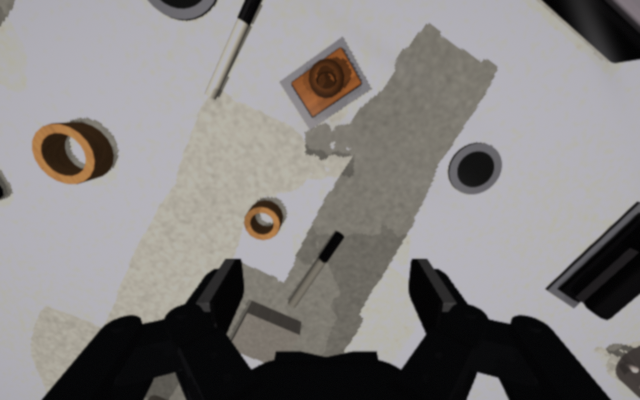

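```bash
python3 - <<'E'
from h import *
print(p2w("wrist",263,220,.026),p2w("wrist",475,168,.004),p2w("wrist",68,152,.03))
go(.447,.088,.15,90)
E
```

```text
[0.45136181 0.09085305 0.026     ] [ 0.62863815 -0.08217314  0.004     ] [0.41021455 0.29679541 0.03      ]
t 10.78 j6 2.67 yaw 32.8 shift [-0.0462 -0.0711  0.0385] twist -57.2 rows 8.0
```

```bash
python3 -m crank '[[[-0.006,-0.009,0.005,-7,100],[-0.012,-0.018,0.01,-14,100],[-0.018,-0.027,0.015,-21,100],[-0.024,-0.036,0.02,-28,100],[-0.03,-0.045,0.025,-35,100],[-0.036,-0.054,0.03,-42,100],[-0.044,-0.068,0.035,-49,100],[-0.044,-0.068,0.038,-57,100],[-0.044,-0.068,0.038,-57,100],[-0.044,-0.068,0.038,-57,100]]]'
python3 - <<'E'
from h import *
go(.447,.089,.004,90)
im=viewer.get_image("wrist"); cv2.imwrite("pics/w7.png",im)
print(w2p("wrist",[.449,.089,.026]))
E
```

```text
t: 11.62
eef_pos: [0.4538, 0.0889, 0.1477]
eef_rot: [[0.003, 1.0, -0.001], [1.0, -0.003, -0.0], [-0.0, -0.001, -1.0]]
force: [-0.1, 0.4, 0.1]
opening: 0.0852
t 11.62 j6 1.77 yaw 89.8 shift [ 1.000e-04 -6.700e-03  1.437e-01] twist -0.2 rows 4.0
[321.11930073 196.1629386 ]
```

View pics/w7.png

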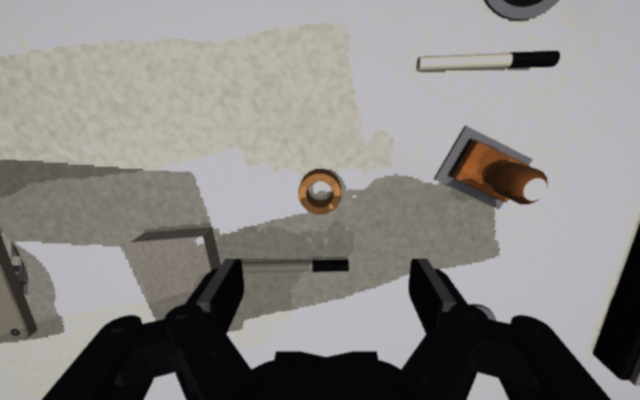

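```bash
python3 - <<'E'
from h import *
print(p2w("wrist",320.7,191.5,.026),p2w("wrist",348,260,.005),p2w("wrist",245,262,.005))
p=p2w("wrist",320.7,191.5,.026); go(p[0],p[1],.004,90)
E
```

```text
[0.44864097 0.09362348 0.026     ] [0.47782223 0.00841748 0.005     ] [0.36325845 0.00622957 0.005     ]
t 11.67 j6 1.77 yaw 89.8 shift [ 0.0048 -0.0055  0.144 ] twist -0.2 rows 4.0
```

```bash
python3 -m crank '[[[0.0025,-0.0055,0.04,0,100],[0.0025,-0.0055,0.08,0,100],[0.0025,-0.0055,0.11,0,100],[0.0025,-0.0055,0.13,0,100],[0.0025,-0.0055,0.14,0,100],[0.0025,-0.0055,0.143,0,80],[0.0025,-0.0055,0.143,0,50],[0.0025,-0.0055,0.143,0,30],[0.0025,-0.0055,0.143,0,30],[0.0025,-0.0055,0.143,0,30],[0.0025,-0.0055,0.143,0,30],[0.0025,-0.0055,0.143,0,30],[0.0025,-0.0055,0.143,0,30]]]' 30
python3 -m crank '[[[0,0,-0.03,0,30],[0,0,-0.06,0,30],[0,0,-0.06,0,30]]]'
python3 - <<'E'
from h import *
im=viewer.get_image("wrist"); cv2.imwrite("pics/w8.png",im)
go(.629,-.083,.07,90)
E
```

```text
t: 12.75
eef_pos: [0.4495, 0.0913, 0.0065]
eef_rot: [[0.001, 1.0, 0.003], [1.0, -0.001, 0.0], [0.0, 0.003, -1.0]]
force: [0.4, -0.6, 5.4]
opening: 0.0412
t: 13.0
eef_pos: [0.4517, 0.0919, 0.0701]
eef_rot: [[0.001, 1.0, 0.009], [1.0, -0.001, 0.002], [0.002, 0.009, -1.0]]
force: [0.5, 0.3, -0.1]
opening: 0.0412
t 13.05 j6 1.77 yaw 89.9 shift [-0.1745  0.1784 -0.0009] twist -0.1 rows 6.0
```

View pics/w8.png

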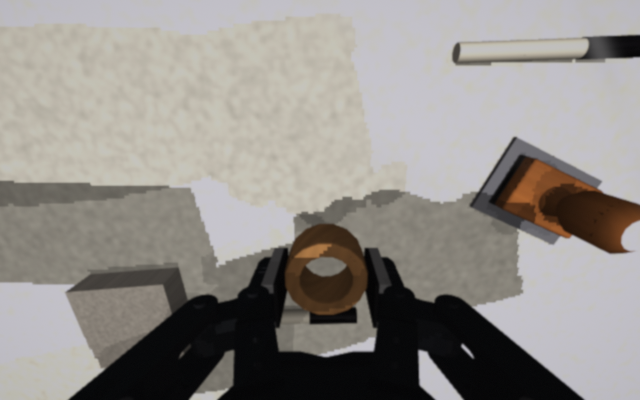

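```bash
python3 -m crank '[[[0,0,-0.03,0,30],[-0.026,0.026,-0.04,0,30],[-0.052,0.052,-0.04,0,30],[-0.078,0.078,-0.04,0,30],[-0.104,0.104,-0.04,0,30],[-0.13,0.13,-0.04,0,30],[-0.156,0.156,-0.04,0,30],[-0.175,0.178,-0.03,0,30],[-0.175,0.178,0,0,30],[-0.175,0.178,0.03,0,30],[-0.175,0.178,0.05,0,30],[-0.175,0.178,0.05,0,30],[-0.175,0.178,0.05,0,30]]]'
python3 - <<'E'
from h import *
go(.6288,-.0836,.0105,90)
im=viewer.get_image("wrist"); cv2.imwrite("pics/w9.png",im)
E
```

```text
t: 14.13
eef_pos: [0.6241, -0.0839, 0.0131]
eef_rot: [[0.001, 1.0, -0.005], [1.0, -0.001, 0.001], [0.001, -0.005, -1.0]]
force: [0.4, 0.6, -0.2]
opening: 0.0411
t 14.13 j6 1.44 yaw 89.9 shift [0.0003 0.0047 0.0025] twist -0.1 rows 1.0
```

View pics/w9.png

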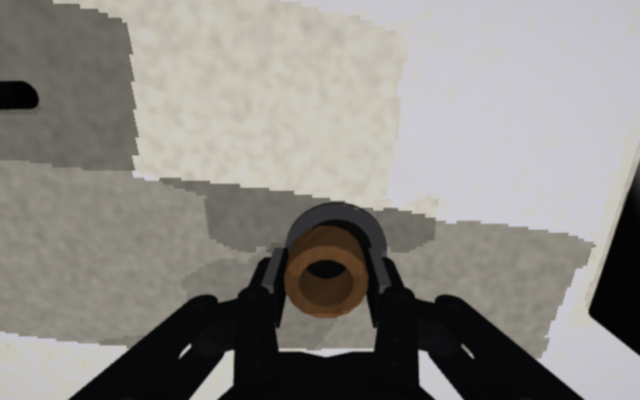

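```bash
python3 -m crank '[[[0,0.0047,0,0,30],[0,0.0047,0,0,30],[0,0.0047,0.002,0,30],[0,0.0047,0.004,0,30],[0,0.0047,0.004,0,30],[0,0.0047,0.004,0,30]]]'
python3 - <<'E'
from h import *
im=viewer.get_image("wrist"); cv2.imwrite("pics/w10.png",im)
E
```

```text
t: 14.68
eef_pos: [0.6304, -0.084, 0.0113]
eef_rot: [[0.001, 1.0, -0.0], [1.0, -0.001, 0.0], [0.0, -0.0, -1.0]]
force: [-0.2, -0.8, -0.6]
opening: 0.041
```

View pics/w10.png

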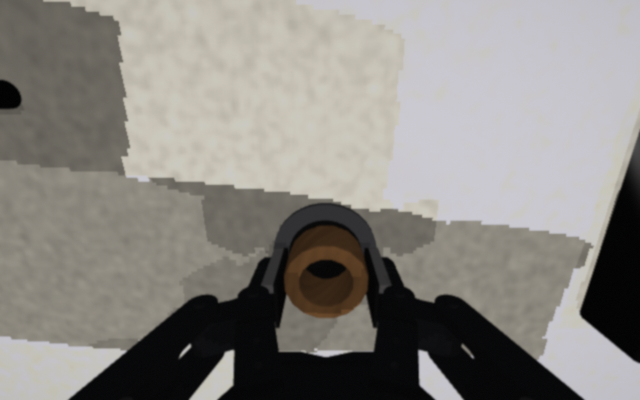

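```bash
python3 -m crank '[[[0,-0.001,0.0015,0,30],[0,-0.001,0.0025,0,30],[0,-0.001,0.0025,0,30]]]'
python3 -m crank '[[[0,0,0,0,60],[0,0,0,0,80],[0,0,0,0,100],[0,0,0,0,100],[0,0,0,0,100],[0,0,-0.03,0,100],[0,0,-0.07,0,100],[0,0,-0.11,0,100],[0,0,-0.15,0,100],[-0.02,0,-0.15,0,100],[-0.02,0,-0.15,0,100]]]'
python3 - <<'E'
from h import *
im=viewer.get_image("wrist"); cv2.imwrite("pics/w11.png",im)
go(.407,.298,.2,90)
E
```

```text
t: 14.98
eef_pos: [0.6292, -0.0841, 0.0085]
eef_rot: [[0.001, 1.0, -0.001], [1.0, -0.001, 0.0], [0.0, -0.001, -1.0]]
force: [0.3, -0.0, -0.4]
opening: 0.0412
t: 15.9
eef_pos: [0.6321, -0.1067, 0.1633]
eef_rot: [[0.003, 1.0, 0.009], [1.0, -0.003, -0.003], [-0.003, 0.009, -1.0]]
force: [0.6, 0.0, -1.5]
opening: 0.0855
t 15.95 j6 1.41 yaw 89.8 shift [ 0.4027 -0.2244 -0.0405] twist -0.2 rows 12.0
```

View pics/w11.png

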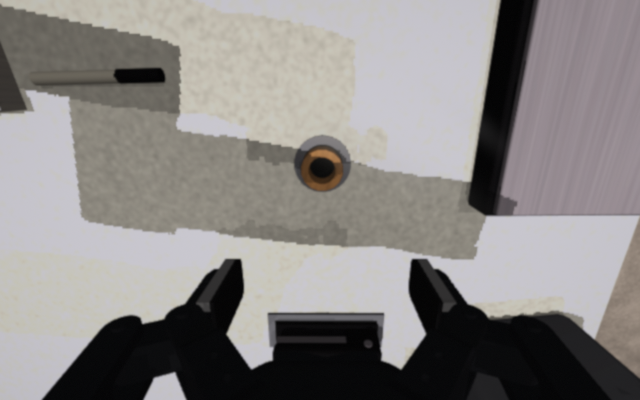

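```bash
python3 - <<'E'
from h import *
im=cv2.imread("pics/w11.png")
cv2.imwrite("pics/w11z.png",cv2.resize(im[120:210,280:370],None,fx=6,fy=6,interpolation=cv2.INTER_CUBIC))
E
```

```text
(no output)
```

View pics/w11z.png

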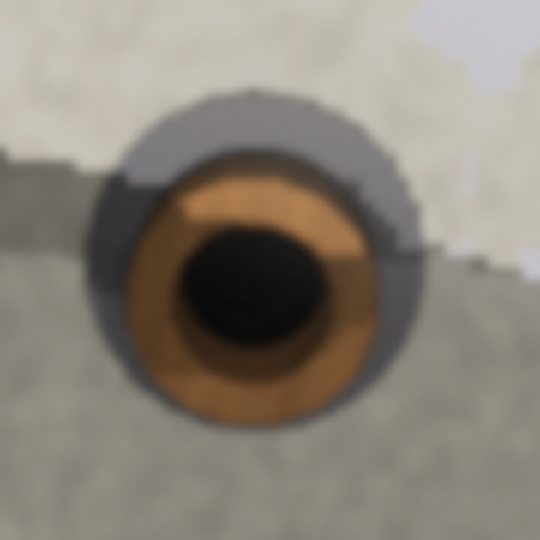

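```bash
python3 - <<'E'
from h import *
print(p2w("wrist",280+255/6,120+260/6,.004),p2w("wrist",280+254/6,120+303/6,.030))
E
```

```text
[ 0.62695948 -0.08012584  0.004     ] [ 0.6269944 -0.0821648  0.03     ]
```

```bash
python3 -m crank '[[[0.035,-0.02,-0.03,0,100],[0.07,-0.039,-0.04,0,100],[0.105,-0.058,-0.04,0,100],[0.14,-0.078,-0.04,0,100],[0.175,-0.097,-0.04,0,100],[0.21,-0.117,-0.04,0,100],[0.245,-0.136,-0.04,0,100],[0.28,-0.156,-0.04,0,100],[0.315,-0.175,-0.04,0,100],[0.35,-0.195,-0.04,0,100],[0.38,-0.212,-0.03,0,100],[0.402,-0.224,-0.02,0,100],[0.402,-0.224,-0.01,0,100],[0.402,-0.224,-0.01,0,100],[0.402,-0.224,-0.01,0,100]]]'
python3 - <<'E'
from h import *
go(.407,.298,.2,90)
im=viewer.get_image("wrist"); cv2.imwrite("pics/w12.png",im)
print(w2p("wrist",[.407,.298,.03]))
E
```

```text
t: 17.2
eef_pos: [0.4048, 0.2973, 0.1673]
eef_rot: [[0.0, 1.0, -0.003], [1.0, -0.0, -0.003], [-0.003, -0.003, -1.0]]
force: [-0.9, -0.5, 0.2]
opening: 0.0854
t 17.2 j6 2.2 yaw 90.0 shift [ 0.0006  0.0021 -0.0327] twist -0.0 rows 1.0
[327.95187259 190.77312581]
```

View pics/w12.png

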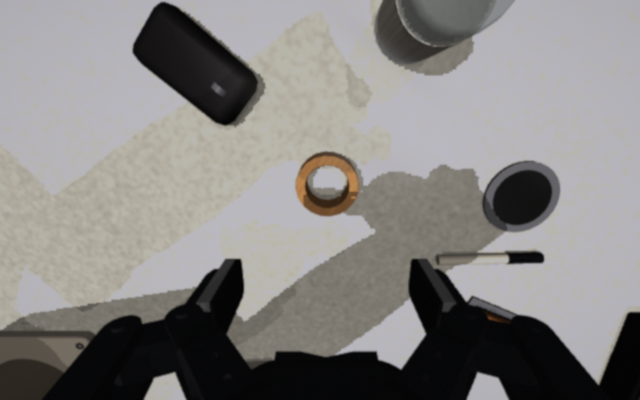

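```bash
python3 - <<'E'
from h import *
p=p2w("wrist",327.5,185.5,.03);print(p,p2w("wrist",522,196,.004)); go(p[0],p[1],.004,90)
E
```

```text
[0.40654295 0.30347696 0.03      ] [0.6212407  0.28438922 0.004     ]
t 17.25 j6 2.2 yaw 89.9 shift [0.0065 0.0011 0.1641] twist -0.1 rows 4.0
```

```bash
python3 -m crank '[[[0.0055,0.001,0.04,0,100],[0.0055,0.001,0.08,0,100],[0.0055,0.001,0.11,0,100],[0.0055,0.001,0.135,0,100],[0.0055,0.001,0.152,0,100],[0.0055,0.001,0.16,0,100],[0.0055,0.001,0.163,0,80],[0.0055,0.001,0.163,0,60],[0.0055,0.001,0.163,0,60],[0.0055,0.001,0.163,0,60],[0.0055,0.001,0.163,0,60],[0.0055,0.001,0.163,0,60]]]' 40
python3 -m crank '[[[0,0,0,0,60],[0,0,-0.03,0,60],[0,0,-0.06,0,60],[0,0,-0.07,0,60],[0,0,-0.07,0,60]]]'
python3 - <<'E'
from h import *
im=viewer.get_image("wrist"); cv2.imwrite("pics/w13.png",im)
go(.6205,.282,.0735,90)
E
```

```text
t: 18.25
eef_pos: [0.4075, 0.304, 0.0066]
eef_rot: [[0.001, 1.0, 0.001], [1.0, -0.001, 0.001], [0.001, 0.001, -1.0]]
force: [-0.7, -0.9, -1.5]
opening: 0.0619
t: 18.67
eef_pos: [0.4092, 0.3054, 0.0789]
eef_rot: [[0.001, 1.0, 0.006], [1.0, -0.001, 0.004], [0.004, 0.006, -1.0]]
force: [1.0, -0.2, -2.6]
opening: 0.0615
t 18.72 j6 2.21 yaw 90.0 shift [-0.0223  0.2125  0.004 ] twist -0.0 rows 6.0
```

View pics/w13.png

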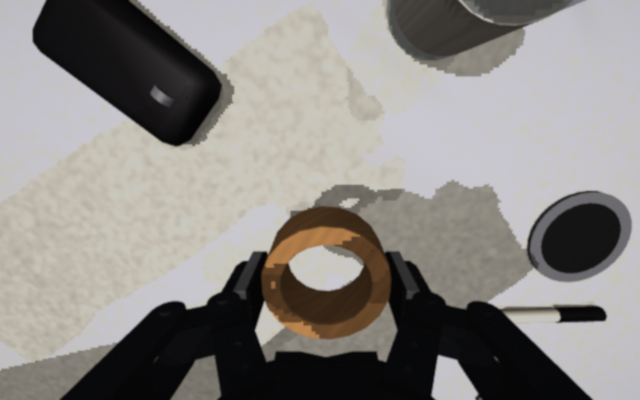

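```bash
python3 -m crank '[[[-0.025,0.02,-0.02,0,60],[-0.05,0.045,-0.02,0,60],[-0.06,0.08,-0.02,0,60],[-0.06,0.115,-0.02,0,60],[-0.055,0.15,-0.02,0,60],[-0.035,0.18,-0.02,0,60],[-0.022,0.2125,-0.02,0,60],[-0.0215,0.2125,0.01,0,60],[-0.0215,0.2125,0.04,0,60],[-0.0215,0.2125,0.055,0,60],[-0.0215,0.2125,0.055,0,60],[-0.0215,0.2125,0.055,0,60]]]'
python3 - <<'E'
from h import *
go(.6205,.283,.0105,90)
im=viewer.get_image("wrist"); cv2.imwrite("pics/w14.png",im)
E
```

```text
t: 19.72
eef_pos: [0.6174, 0.281, 0.0175]
eef_rot: [[0.001, 1.0, -0.006], [1.0, -0.001, -0.002], [-0.002, -0.006, -1.0]]
force: [0.9, 0.2, 0.0]
opening: 0.0619
t 19.72 j6 2.0 yaw 89.9 shift [0.002  0.0031 0.007 ] twist -0.1 rows 1.0
```

View pics/w14.png

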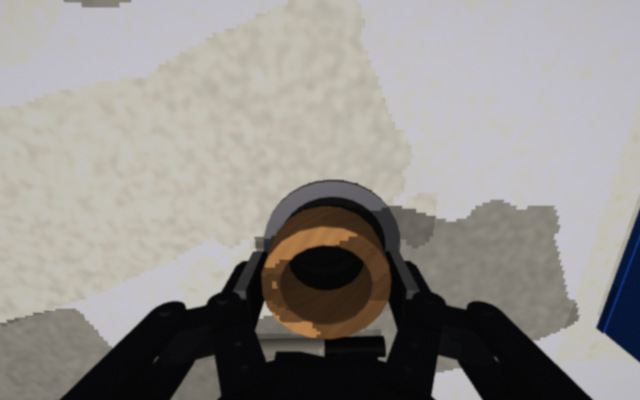

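```bash
python3 -m crank '[[[0.001,0.003,0,0,60],[0.001,0.003,0.003,0,60],[0.001,0.003,0.006,0,60],[0.001,0.003,0.0075,0,60],[0.001,0.003,0.009,0,60],[0.001,0.003,0.009,0,60]]]'
```

```text
t: 20.27
eef_pos: [0.6222, 0.2828, 0.0116]
eef_rot: [[0.001, 1.0, -0.0], [1.0, -0.001, -0.0], [-0.0, -0.0, -1.0]]
force: [-1.0, -1.1, -1.0]
opening: 0.0623
```

```bash
python3 -m crank '[[[0,-0.001,0.001,0,60],[0,-0.001,0.002,0,60],[0,-0.001,0.003,0,60],[0,-0.001,0.003,0,60]]]'
```

```text
t: 20.6
eef_pos: [0.6215, 0.283, 0.0106]
eef_rot: [[0.001, 1.0, 0.001], [1.0, -0.001, 0.0], [0.0, 0.001, -1.0]]
force: [-2.6, -1.1, 6.5]
opening: 0.0618
```

Contact at the predicted height. Release, retreat, and check.

```bash
python3 -m crank '[[[0,0,0,0,90],[0,0,0,0,100],[0,0,0,0,100],[0,0,0,0,100],[0,0,0,0,100],[0,0,-0.03,0,100],[0,0,-0.07,0,100],[0,0,-0.11,0,100],[-0.02,0,-0.15,0,100],[-0.02,-0.01,-0.15,0,100],[-0.02,-0.01,-0.15,0,100]]]'
python3 - <<'E'
from h import *
im=viewer.get_image("wrist"); cv2.imwrite("pics/w15.png",im)
go(.35,0.0,.25,90)
E
```

```text
t: 21.52
eef_pos: [0.6128, 0.263, 0.1634]
eef_rot: [[0.002, 1.0, 0.007], [1.0, -0.002, 0.003], [0.003, 0.007, -1.0]]
force: [0.5, 0.6, -0.3]
opening: 0.0851
t 21.57 j6 1.98 yaw 89.9 shift [-0.2632 -0.2613 -0.0904] twist -0.1 rows 10.0
```

View pics/w15.png

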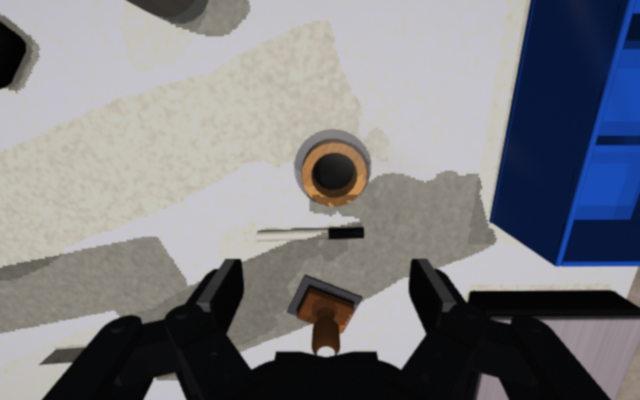

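```bash
python3 - <<'E'
from h import *
print(p2w("wrist",333,168,.004),p2w("wrist",335,173,.034))
E
python3 -m crank '[[[-0.026,-0.026,-0.02,0,100],[-0.052,-0.052,-0.04,0,100],[-0.078,-0.078,-0.06,0,100],[-0.104,-0.104,-0.08,0,100],[-0.13,-0.13,-0.09,0,100],[-0.156,-0.156,-0.09,0,100],[-0.182,-0.182,-0.09,0,100],[-0.208,-0.208,-0.09,0,100],[-0.234,-0.234,-0.09,0,100],[-0.26,-0.26,-0.09,0,100],[-0.26,-0.26,-0.09,0,100],[-0.26,-0.26,-0.09,0,100]]]'
python3 - <<'E'
from h import *
a=viewer.get_image("side"); cv2.imwrite("pics/s2.png",a)
a=viewer.get_image("top"); cv2.imwrite("pics/top2.png",cv2.resize(a[145:270,160:500],None,fx=2.35,fy=2.35,interpolation=cv2.INTER_CUBIC))
E
```

```text
[0.61919059 0.28355079 0.004     ] [0.62030364 0.2848113  0.034     ]
t: 22.57
eef_pos: [0.3498, 0.0024, 0.2477]
eef_rot: [[0.004, 1.0, -0.002], [1.0, -0.004, 0.0], [0.0, -0.002, -1.0]]
force: [0.6, 0.4, 0.8]
opening: 0.0855
```

View pics/s2.png

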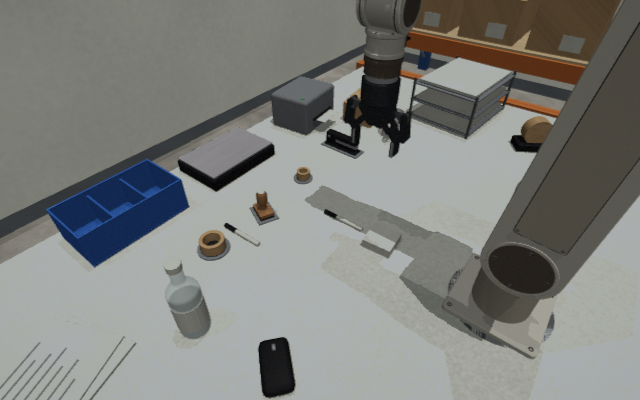

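View pics/top2.png

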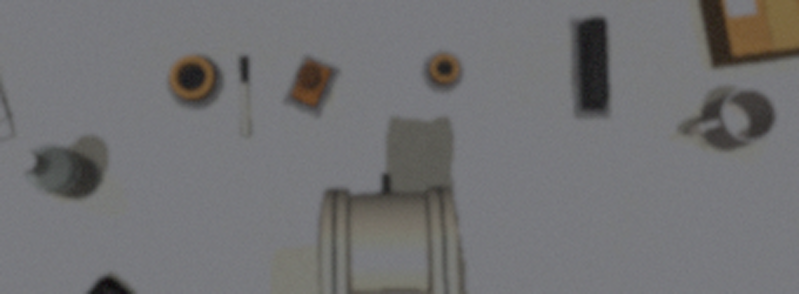

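```bash
python3 -c "
from bench import robot
print(robot.close_job(), robot.observe()['t'])"
```

```text
the job is handed in; nothing more can be done
the job is handed in; nothing more can be done
```

All four things are on their own pads, and I handed the job in at about 23 s of the 106 s allowed. Handing in gives no verdict, so what follows is from my own camera checks.

| Thing | Centre offset from its pad | How I checked |
|---|---|---|
| Stapler | about 1 mm, within about 1° of the pad's length | Measured from the wrist camera after release |
| Small roll | about 2 mm | Measured from the wrist camera after release |
| Big roll | about 2 mm | Measured from the wrist camera after release |
| Stamp | centred and lined up by eye | Wrist and top pictures after release; offset not measured |

- **Upright:** in the last side and top pictures all four stand upright on their pads. The bottle and mug are standing and look to be where they were; I did not measure either one.
- **Camera disagreements:** the top and wrist cameras differed by up to about 8 mm on the stapler's position and about 5 mm on the rolls, mostly in y. I used the wrist camera's values for the grasps, and the measured offsets above bear that out.
- **Small roll release:** I felt no clear contact force when lowering it, so it may have dropped by a fraction of a millimetre. It looked flat and centred afterwards.
- **Forces:** the highest wrist force I read was about 10 N, and the arm was clear of everything at the end.

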